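# Roll the tin up level in the pantry tray

### The job

Two food tins lie on their sides in the two lanes of the wooden pantry tray. Roll the slimmer tin along its own lane with your fingertips on top of it, until it lies straight and level with the wider tin in the next lane (middle beside middle), and leave it at rest there. Do not push it from behind, pick it up, or disturb the wide tin or anything else.

Things in the scene. Friction and masses are not known exactly. Their poses are not given: they have to be found in the camera images.
- tin: tin to roll: steel, 66 mm diameter, 100 mm long, about 0.4 kg. Origin at its middle, 33 mm above lane floor, 33 mm below its top; x along its axis; y, z turn as it rolls (z up at start). Rolling drag: from 0.1 m/s it stops in about 15 mm. It moves half as far as a fingertip pressed on top, so roll in short strokes (tip 40 mm, tin 20 mm), lifting in between. Friction about 0.6.
- wide_tin: the tin to line up with: lying on its side in the other lane, 83 mm diameter, 110 mm long, 0.85 kg. Origin at its middle, on its axis, 41.5 mm above the lane floor; x along its axis (across the lanes), y along the lanes. It is loose and can roll.
- tray: wooden tray fixed to the counter, 257 mm (x) by 436 mm (y). Origin at the centre of its underside, z up. Two lanes run along its y axis, each 120 mm wide, centre lines at x = -62.5 and +62.5 mm; lane floor at z = 10 mm. Walls and divider reach z = 32 mm; end walls' inner faces at y = -210 and 210 mm. The tin may start in either lane and has 100 to 180 mm to go.
- jar_a: small glass jar standing at the +y end of the lane at x = -62.5 mm, 54 mm diameter, 70 mm tall, loose; origin at the centre of its underside. Leave alone.
- jar_b: the same kind of jar standing at the -y end of the lane at x = +62.5 mm. Leave alone.
- upright_tin: tin standing on the counter, 74 mm diameter, 110 mm tall; origin under its centre. Leave alone.
- carton: cardboard carton standing on the counter, 60 by 90 mm, 130 mm tall; origin under its centre. Leave alone.
- pickle_jar: large jar standing on the counter, 84 mm diameter, 140 mm tall; origin under its centre. Leave alone.
- mug: mug standing on the counter, 82 mm diameter, 90 mm tall; origin under its centre. Leave alone.
There are look-alikes about, which are no part of the job. Leave any turquoise look-alike of the tin alone. What is shaped like the wide_tin but turquoise or yellow is not meant.

How it is judged:
By the outcome, as a careful person would: the job done as asked, in the order asked, and still so for the second after the job is handed in, with the robot touching nothing.
It also fails if it takes over 64 s, if anything falls off the work surface, if the arm or the gripper's body presses on something with over 40 N, if the wrist force passes 120 N, or if a joint passes its speed limit or range.

### The arm

A 6-joint arm with a two-finger parallel gripper is mounted at the origin on the work surface. World frame = base frame: x ahead of the robot, y to its left, z up, the work surface at z = 0. Lengths are in m, angles in degrees, forces in N, time in s.
With the tool pointing down it reaches from about 0.2 to 0.875 m from the base axis. Payload 3.4 kg.
Tool frame: the origin (TCP) lies between the finger pads, 19 mm behind the fingertips; this is the grasp point; z points along the fingers, y is the line along which they close (so a half turn about z gives the same grasp; the last joint's range is limited). The gripper opens to 94 mm and grips with 3 to 60 N. Pads are 16 mm wide; open, the fingers measure 119 mm over their backs; the gripper's body (75 mm by 177 mm) begins 78 mm behind the grasp point.
Start: joints at [-6.933, 15.808, 86.224, -0, 77.962, -6.933], TCP at [0.575, -0, 0.224] pointing down, gripper open.
Joint ranges: [-165.64, 165.64], [-43.16, 119.46], [12.63, 154.43], [-67.54, 247.53], [6.08, 155.33], [-154.97, 154.97]. Speed limits (degrees/s): [147.25, 147.25, 180, 180, 180, 180].

### API

Orientations are given as a 3x3 rotation matrix whose columns are the frame's x, y, z axes.
In Python, from cell import ctrl gives the robot as it stands.
- The arm moves only by the tool play_rows, never from a script. Its arguments are lists of equal length, an entry for each row: "linear": the shift along the world's x, y, z in cm, a list of three; "angular": the turn, a rotation vector about the world's x, y, z in rad, a list of three; "grip": the closure, from 0 (fully open) to 1 (shut). A call has 1 to 20 rows; each row shifts and turns the commanded pose from where the row before left it; what a row does not reach is not made up. A row lasts 1/12 s, in which the tool goes at most 41.7 mm and 7.16 degrees, less where a joint would pass 70% of its speed; a pose out of reach is approached as far as the arm can. A call with a gripper value outside its range is refused whole. The fingers move at their own pace and stop on an object; "grip_force" is the grip in N (left out, the last holds). Time passes only in rows, so rows that do not move let the fingers close. It gives the time, the measured TCP pose, the force, the opening and the grip force at its end, in the units of the state.
- ctrl.get_obs(): the state, without advancing time (a new reading comes with each control period).
- ctrl.snapshot(name): name is "scene" or "side" or "wrist"; returns the picture (400x640x3 uint8, red, green, blue); there is no depth.
- ctrl.camera_model(name): a dict with "intrinsics" (3x3 intrinsics, pixels), "k1" (the pictures are not rectified: a ray, as slopes to the right and down, at radius r is drawn at 1 + k1 r^2 times it, then the intrinsics apply), "world_to_cam" (4x4, takes a point from world to camera coordinates). Camera axes: x right, y down, z forward; pixel columns grow to the right and rows downward; lengths in m; the calibration is good to about 2 mm. A picture is of the moment at which its call begins: read the wrist's pose just before it. camera_model takes no time and is no camera call; for the wrist camera it gives the pose at the moment of the call.
- ctrl.close_job(): hands the job in; it is judged then, once.
The state is a dict: "time": time; "joint_pos": joint angles; "joint_velocities": joint speeds; "joint_efforts": joint torques, N m; "tool_pos": TCP position; "orientation": TCP orientation; "ft_force": force on the tool from outside, world axes, zero at the start; "wrist_torque": the same for the moment, N m; "opening": finger opening in m; "finger_force": force on a finger pad.
Only numpy, scipy, OpenCV 4.12 (cv2) and the standard library are available. Lean on these libraries where they do the work, as an engineer would, in place of code of your own. Each camera call takes 0.05 s, during which the arm holds its last target. There are 200 camera calls.

## Working session

There is one attempt and no reset: what is moved stays moved. The work goes in short steps, Python scripts to look and compute and a tool call to move; the robot and the scene stay as the last step left them, time stands still between calls to the robot, and variables do not carry over. Pictures are saved under pics/ and viewed, at most 10 in all, crops included, and the job is handed in when it is done.

Besides the shell and the picture viewer there is one more tool, called after ">>>" as name(argument=value, ...) on one line, values as JSON. play_rows: Moves the arm, as the interface text tells. Its arguments: {"type":"object","properties":{"linear":{"type":"array"},"angular":{"type":"array"},"grip":{"type":"array"},"grip_force":{"type":"number"}},"required":["linear","angular","grip"]}

```bash
mkdir -p pics
cat > h.py <<'E'
import numpy as np, cv2
from cell import ctrl
def snap(n,f):
    m=ctrl.camera_model(n); im=ctrl.snapshot(n); cv2.imwrite('pics/'+f,im[:,:,::-1]); return im,m
def ray(m,u,v):
    K=np.array(m['intrinsics']);k=m['k1']; T=np.array(m['world_to_cam'])
    d=np.linalg.inv(K)@[u,v,1]; x=d[:2].copy(); p=x.copy()
    for _ in range(30): p=x/(1+k*(p@p))
    R=T[:3,:3]; return -R.T@T[:3,3], R.T@np.array([p[0],p[1],1])
def onz(m,u,v,z):
    c,d=ray(m,u,v); return c+d*(z-c[2])/d[2]
def proj(m,P):
    T=np.array(m['world_to_cam']);K=np.array(m['intrinsics'])
    c=T[:3,:3]@np.array(P)+T[:3,3]; p=c[:2]/c[2]; p=p*(1+m['k1']*(p@p)); return (K@[p[0],p[1],1])[:2]
E
python3 - <<'E'
from h import *
for n in ("scene","side"): 
    im,m=snap(n,n+"0.png"); print(n,ray(m,320,200))
E
```

```text
scene (array([ 0.86213229, -0.50617189,  0.86897173]), array([-0.33842105,  0.47143212, -0.81474934]))
side (array([-0.14384049, -0.63661674,  1.01019888]), array([ 0.50490501,  0.49519608, -0.70703624]))
```

View pics/scene0.png

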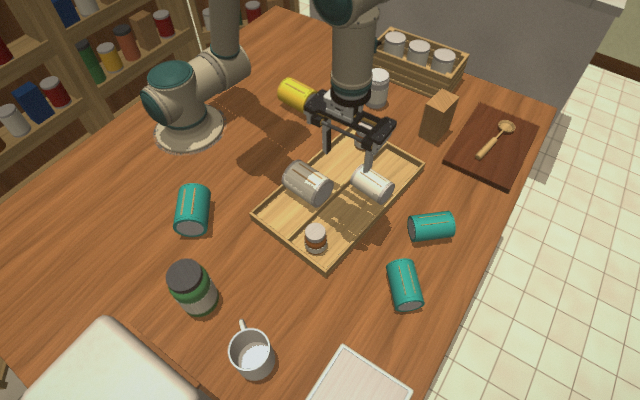

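View pics/side0.png

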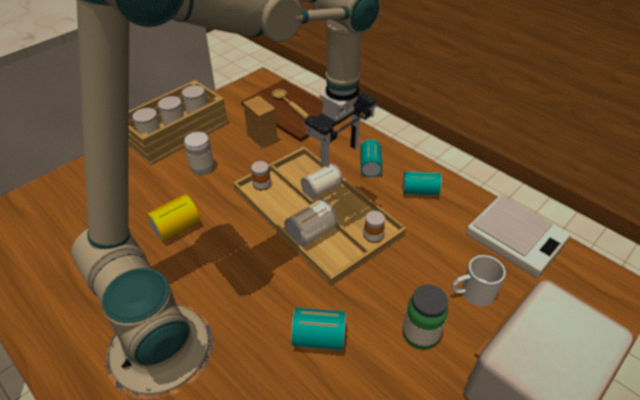

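Candidates in the scene picture for the slim tin are the pale tin in the tray at (373,184), and turquoise look-alikes at (192,210), (432,226) and (405,285). For the wide tin they are the grey tin in the tray at (307,184) and a yellow look-alike at (296,95). I choose the pale tin to roll and the grey one as the reference, and check both in a close crop.

Run:
```python
import cv2,numpy as np
a=cv2.imread('pics/scene0.png')[120:275,240:430]; b=cv2.imread('pics/side0.png')[140:285,225:415]
a=cv2.resize(a,None,fx=4,fy=3.8,interpolation=cv2.INTER_CUBIC);b=cv2.resize(b,None,fx=4,fy=4,interpolation=cv2.INTER_CUBIC)
cv2.imwrite('pics/c1.png',a);cv2.imwrite('pics/c2.png',b)
```

```text
(no output)
```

View pics/c1.png

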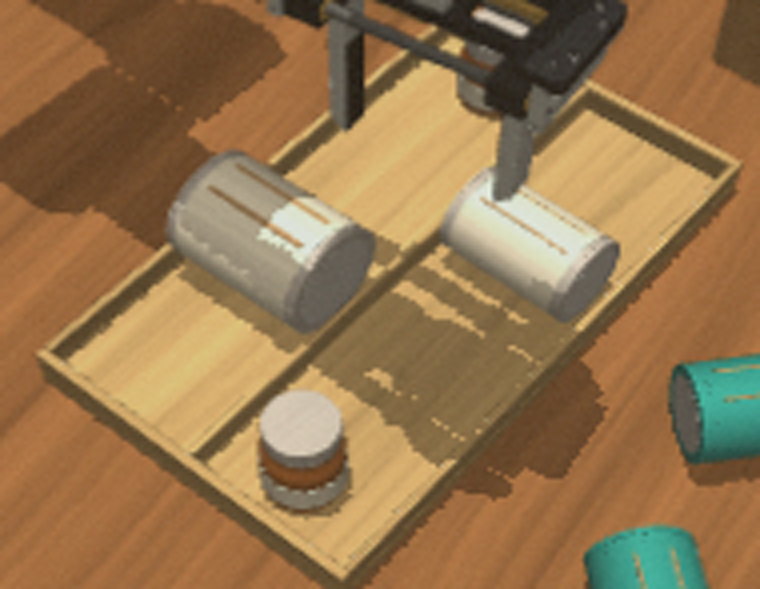

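View pics/c2.png

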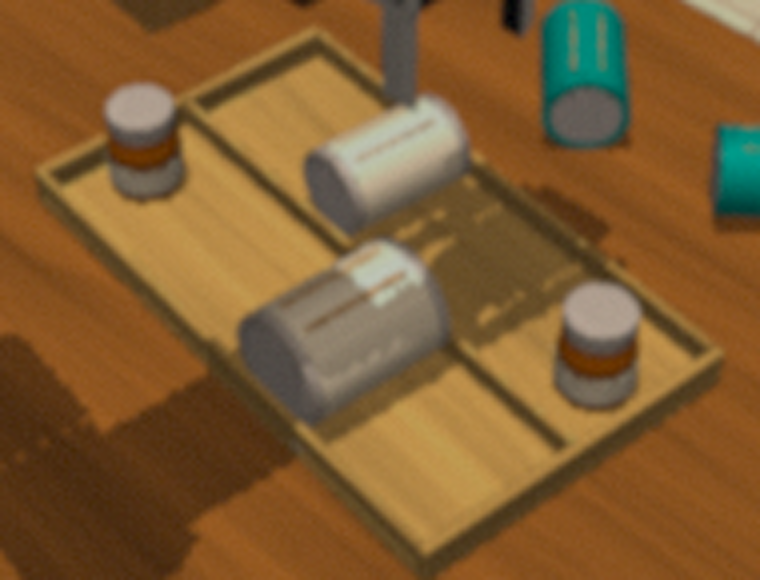

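The crops confirm the choice. The pale tin is in the lane with jar_b, at c1 (530,240) and c2 (385,165). The grey wide tin is in the lane with jar_a, at c1 (270,240) and c2 (345,330). Next I compute the poses.

Run:
```python
from h import *
ms=ctrl.camera_model('scene');mi=ctrl.camera_model('side')
s=lambda u,v,z:onz(ms,240+u/4,120+v/3.8,z)[:2]
d=lambda u,v,z:onz(mi,225+u/4,140+v/4,z)[:2]
L=[s(40,355,.032),s(342,578,.032),s(738,168,.032)]
D=[d(428,550,.032),d(720,352,.032),d(315,32,.032),d(38,172,.032)]
# local corners
lc={'mm':(-.1285,-.218),'pm':(.1285,-.218),'pp':(.1285,.218),'mp':(-.1285,.218)}
l=np.array([lc[k] for k in('mm','pm','pp','mm','pm','pp','mp')]);w=np.array(L+D);print(w)
a=l-l.mean(0);b=w-w.mean(0)
th=np.arctan2((a[:,0]*b[:,1]-a[:,1]*b[:,0]).sum(),(a*b).sum())
R=np.array([[np.cos(th),-np.sin(th)],[np.sin(th),np.cos(th)]]);t=w.mean(0)-R@l.mean(0)
print('yaw',np.degrees(th),'t',t);print('res',(w-(l@R.T+t)))
loc=lambda p:R.T@(p-t)
print('tin caps: +x',loc(s(588,278,.043)),'-x',loc(d(337,190,.043)))
print('wide caps:',loc(s(333,283,.0515)),loc(d(280,375,.0515)))
print('jar b top',loc(s(302,425,.08)),loc(d(600,312,.08)))
np.savez('tray.npz',R=R,t=t,th=th)
```

```text
[[ 0.38958084 -0.15531424]
 [ 0.63969427 -0.1830035 ]
 [ 0.68843585  0.24073803]
 [ 0.38808896 -0.15540095]
 [ 0.63669802 -0.18229816]
 [ 0.68114846  0.24289262]
 [ 0.43226528  0.27081724]]
yaw -6.16166637419178 t [0.53593613 0.04413773]
res [[ 0.00480122  0.0034962 ]
 [-0.00060065  0.00339183]
 [ 0.00134322 -0.00634787]
 [ 0.00330935  0.00340949]
 [-0.0035969   0.00409717]
 [-0.00594418 -0.00419328]
 [ 0.00068795 -0.00385354]]
tin caps: +x [0.1107344  0.05418871] -x [0.01928429 0.05511298]
wide caps: [-0.00986517 -0.05971478] [-0.11978304 -0.06211304]
jar b top [ 0.05930058 -0.1689629 ] [ 0.05461955 -0.1687491 ]
```

Run:
```python
from h import *
np.set_printoptions(precision=4,suppress=True)
q=np.load('tray.npz');R,t=q['R'],q['t']
o=ctrl.get_obs();print(o['tool_pos'],o['orientation'],o['time'],o['ft_force'])
print('tin',t+R@[.0645,.0546],'target',t+R@[.0645,-.061],'mid',t+R@[.02,0.0],'ydir',R[:,1])
im,m=snap('wrist','w0.png');print(ray(m,320,200))
```

```text
[0.5745 0.     0.2235] [[-0.      1.     -0.0016]
 [ 1.      0.      0.0002]
 [ 0.0002 -0.0016 -1.    ]] 0.1 [-0.6158 -0.5208  0.6668]
tin [0.6059 0.0915] target [ 0.5935 -0.0234] mid [0.5558 0.042 ] ydir [0.1073 0.9942]
(array([0.5751, 0.0813, 0.383 ]), array([-0.0043, -0.2876, -0.9578]))
```

View pics/w0.png

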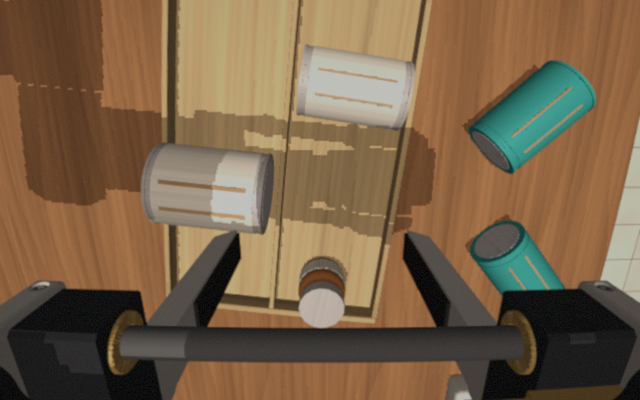

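The wrist view shows the slim tin with corners (304,45), (414,58), (299,117) and (408,128). The wide tin's corners are (152,144), (270,155), (146,219) and (264,233). The divider runs from (301,0) to (273,305). I compute both axes by bisecting the tangent rays.

```bash
cat >> h.py <<'E'
def axis(m,top,bot,z):
    c,a=ray(m,*top); _,b=ray(m,*bot); d=a/np.linalg.norm(a)+b/np.linalg.norm(b); return c+d*(z-c[2])/d[2]
def both(m,tn,wd):
    q=np.load('tray.npz');R,t=q['R'],q['t']
    for n,P,z in(('tin',tn,.043),('wide',wd,.0515)):
        TL,TR,BL,BR=map(np.array,P)
        e=[axis(m,TL,BL,z)[:2],axis(m,TR,BR,z)[:2]]
        c=axis(m,(TL+TR)/2,(BL+BR)/2,z)[:2]; v=e[1]-e[0]
        print(n,'world',c,'yaw',np.degrees(np.arctan2(v[1],v[0])),'len',np.linalg.norm(v),'local',R.T@(c-t))
E
python3 - <<'E'
from h import *
np.set_printoptions(precision=4,suppress=True)
m=ctrl.camera_model('wrist')
both(m,[(304,45),(414,58),(299,117),(408,128)],[(152,144),(270,155),(146,219),(264,233)])
a=onz(m,301,0,.032);b=onz(m,273,305,.032);v=a-b;print('divider yaw',np.degrees(np.arctan2(-v[0],v[1])),a,b)
E
```

```text
tin world [0.6087 0.0919] yaw -5.707871592692703 len 0.1065983608089382 local [0.0672 0.0553]
wide world [ 0.4596 -0.0053] yaw -6.248058971852916 len 0.12175742393372495 local [-0.0706 -0.0573]
divider yaw -6.7275373792456525 [0.5559 0.1725 0.032 ] [ 0.5172 -0.1556  0.032 ]
```

>>> play_rows(linear=[[0.35,1.02,-1.0],[0.35,1.02,-1.0],[0.35,1.02,-1.0],[0.35,1.02,-1.0],[0.35,1.02,-1.0],[0.35,1.02,-1.0],[0.35,1.02,-1.0],[0.35,1.02,-1.0],[0.35,1.02,-1.0],[0.35,1.02,-1.0],[0,0,0],[0,0,0],[0,0,0],[0,0,0]], angular=[[0,0,-0.011],[0,0,-0.011],[0,0,-0.011],[0,0,-0.011],[0,0,-0.011],[0,0,-0.011],[0,0,-0.011],[0,0,-0.011],[0,0,-0.011],[0,0,-0.011],[0,0,0],[0,0,0],[0,0,0],[0,0,0]], grip=[0.57,0.57,0.57,0.57,0.57,0.57,0.57,0.57,0.57,0.57,0.57,0.57,0.57,0.57])

```text
time: 1.32
tool_pos: [0.6103, 0.1014, 0.125]
orientation: [[0.11, 0.994, 0.001], [0.994, -0.11, -0.0], [-0.0, 0.001, -1.0]]
ft_force: [-0.1, 0.2, -0.3]
opening: 0.0406
finger_force: 0.0
```

>>> play_rows(linear=[[0,0,-0.9],[0,0,-0.9],[0,0,-0.6],[0,0,-0.3],[0,0,0],[0,0,0]], angular=[[0,0,0],[0,0,0],[0,0,0],[0,0,0],[0,0,0],[0,0,0]], grip=[0.57,0.57,0.57,0.57,0.57,0.57])

```text
time: 1.82
tool_pos: [0.6098, 0.1019, 0.0969]
orientation: [[0.11, 0.994, -0.001], [0.994, -0.11, -0.0], [-0.0, -0.001, -1.0]]
ft_force: [-0.3, -0.7, 0.1]
opening: 0.0405
finger_force: 0.0
```

>>> play_rows(linear=[[0,0,-0.1],[0,0,-0.1],[0,0,0],[0,0,0]], angular=[[0,0,0],[0,0,0],[0,0,0],[0,0,0]], grip=[0.57,0.57,0.57,0.57])

```text
time: 2.15
tool_pos: [0.6101, 0.102, 0.0954]
orientation: [[0.11, 0.994, 0.0], [0.994, -0.11, -0.0], [0.0, 0.0, -1.0]]
ft_force: [0.6, 0.1, -0.1]
opening: 0.0404
finger_force: 0.0
```

>>> play_rows(linear=[[0,0,-0.05],[0,0,-0.05],[0,0,0],[0,0,0]], angular=[[0,0,0],[0,0,0],[0,0,0],[0,0,0]], grip=[0.57,0.57,0.57,0.57])

```text
time: 2.48
tool_pos: [0.6102, 0.1021, 0.0947]
orientation: [[0.11, 0.994, 0.001], [0.994, -0.11, 0.0], [0.0, 0.001, -1.0]]
ft_force: [-0.3, 0.1, 2.2]
opening: 0.04
finger_force: 1.3
```

>>> play_rows(linear=[[0,0,-0.05],[0,0,-0.05],[0,0,0],[0,0,0]], angular=[[0,0,0],[0,0,0],[0,0,0],[0,0,0]], grip=[0.57,0.57,0.57,0.57])

```text
time: 2.82
tool_pos: [0.6103, 0.1022, 0.0945]
orientation: [[0.11, 0.994, 0.001], [0.994, -0.11, 0.0], [0.001, 0.001, -1.0]]
ft_force: [-2.1, 0.6, 6.9]
opening: 0.0404
finger_force: 3.5
```

>>> play_rows(linear=[[-0.011,-0.1,0],[-0.022,-0.2,0],[-0.033,-0.3,0],[-0.033,-0.3,0],[-0.033,-0.3,0],[-0.033,-0.3,0],[-0.022,-0.2,0],[-0.011,-0.1,0],[0,0,0],[0,0,0]], angular=[[0,0,0],[0,0,0],[0,0,0],[0,0,0],[0,0,0],[0,0,0],[0,0,0],[0,0,0],[0,0,0],[0,0,0]], grip=[0.57,0.57,0.57,0.57,0.57,0.57,0.57,0.57,0.57,0.57])

```text
time: 3.65
tool_pos: [0.6076, 0.0841, 0.0948]
orientation: [[0.11, 0.994, 0.0], [0.994, -0.11, 0.0], [0.0, 0.0, -1.0]]
ft_force: [-3.6, -1.0, 9.5]
opening: 0.0406
finger_force: 5.0
```

Run:
```python
from h import *
im,m=snap('wrist','w1.png');print(m['world_to_cam'])
```

```text
[[ 0.99398704 -0.10948922  0.0013672  -0.59550599]
 [-0.10557683 -0.95500796  0.27715218  0.15206438]
 [-0.02903949 -0.27563002 -0.96082506  0.30774205]
 [ 0.          0.          0.          1.        ]]
```

View pics/w1.png

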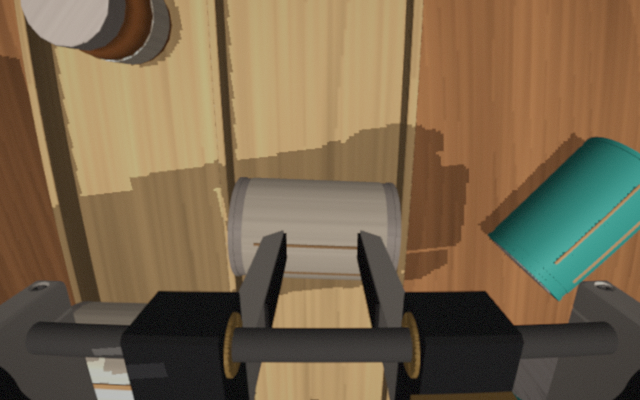

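The tin sits square under the fingertips, with corners at about (236,179), (396,184), (234,276) and (395,279), and it is rolling. I check its position.

Run:
```python
from h import *
np.set_printoptions(precision=4,suppress=True)
m=ctrl.camera_model('wrist')
w=[(236,179),(396,184),(234,276),(395,279)]
both(m,w,w)
a=onz(m,212,0,.032);b=onz(m,228,180,.032);v=a-b;print('divider yaw',np.degrees(np.arctan2(-v[0],v[1])))
```

```text
tin world [0.6039 0.0822] yaw -7.827262297630899 len 0.10779652466480938 local [0.0635 0.0451]
wide world [0.6045 0.0855] yaw -7.827262297630894 len 0.10346131401745062 local [0.0637 0.0485]
divider yaw -5.044808436759544
```

>>> play_rows(linear=[[-0.022,-0.2,0],[-0.033,-0.3,0],[-0.044,-0.4,0],[-0.044,-0.4,0],[-0.044,-0.4,0],[-0.022,-0.2,0],[-0.011,-0.1,0],[0,0,0],[0,0,0],[0,0,0.4],[0,0,0.4],[0.055,0.5,0],[0.055,0.5,0],[0.055,0.5,0],[0.055,0.5,0],[0,0,-0.3],[0,0,-0.3],[0,0,-0.1],[0,0,-0.1],[0,0,0]], angular=[[0,0,0],[0,0,0],[0,0,0],[0,0,0],[0,0,0],[0,0,0],[0,0,0],[0,0,0],[0,0,0],[0,0,0],[0,0,0],[0,0,0],[0,0,0],[0,0,0],[0,0,0],[0,0,0],[0,0,0],[0,0,0],[0,0,0],[0,0,0]], grip=[0.57,0.57,0.57,0.57,0.57,0.57,0.57,0.57,0.57,0.57,0.57,0.57,0.57,0.57,0.57,0.57,0.57,0.57,0.57,0.57])

```text
time: 5.37
tool_pos: [0.6081, 0.0842, 0.0943]
orientation: [[0.11, 0.994, 0.001], [0.994, -0.11, 0.001], [0.001, 0.001, -1.0]]
ft_force: [-1.0, 0.1, 6.3]
opening: 0.0406
finger_force: 3.4
```

>>> play_rows(linear=[[-0.033,-0.3,0],[-0.055,-0.5,0],[-0.055,-0.5,0],[-0.055,-0.5,0],[-0.055,-0.5,0],[-0.055,-0.5,0],[-0.055,-0.5,0],[-0.044,-0.4,0],[-0.022,-0.2,0],[-0.011,-0.1,0],[0,0,0],[0,0,0.4],[0,0,0.4],[0.077,0.7,0],[0.077,0.7,0],[0.066,0.6,0],[0,0,-0.3],[0,0,-0.3],[0,0,-0.1],[0,0,-0.1]], angular=[[0,0,0],[0,0,0],[0,0,0],[0,0,0],[0,0,0],[0,0,0],[0,0,0],[0,0,0],[0,0,0],[0,0,0],[0,0,0],[0,0,0],[0,0,0],[0,0,0],[0,0,0],[0,0,0],[0,0,0],[0,0,0],[0,0,0],[0,0,0]], grip=[0.57,0.57,0.57,0.57,0.57,0.57,0.57,0.57,0.57,0.57,0.57,0.57,0.57,0.57,0.57,0.57,0.57,0.57,0.57,0.57])

```text
time: 7.03
tool_pos: [0.6059, 0.0644, 0.094]
orientation: [[0.11, 0.994, 0.0], [0.994, -0.11, 0.0], [0.001, 0.0, -1.0]]
ft_force: [-1.9, 1.4, 10.8]
opening: 0.0406
finger_force: 5.6
```

>>> play_rows(linear=[[-0.033,-0.3,0],[-0.055,-0.5,0],[-0.055,-0.5,0],[-0.055,-0.5,0],[-0.055,-0.5,0],[-0.055,-0.5,0],[-0.055,-0.5,0],[-0.044,-0.4,0],[-0.022,-0.2,0],[-0.011,-0.1,0],[0,0,0],[0,0,0.4],[0,0,0.4],[0.077,0.7,0],[0.077,0.7,0],[0.066,0.6,0]], angular=[[0,0,0],[0,0,0],[0,0,0],[0,0,0],[0,0,0],[0,0,0],[0,0,0],[0,0,0],[0,0,0],[0,0,0],[0,0,0],[0,0,0],[0,0,0],[0,0,0],[0,0,0],[0,0,0]], grip=[0.57,0.57,0.57,0.57,0.57,0.57,0.57,0.57,0.57,0.57,0.57,0.57,0.57,0.57,0.57,0.57])

```text
time: 8.37
tool_pos: [0.6037, 0.0449, 0.1009]
orientation: [[0.11, 0.994, -0.0], [0.994, -0.11, 0.0], [0.0, -0.0, -1.0]]
ft_force: [-0.3, 1.8, -0.4]
opening: 0.0407
finger_force: 0.0
```

Run:
```python
from h import *
im,m=snap('wrist','w2.png');o=ctrl.get_obs();print(o['tool_pos'],o['time'])
```

```text
[0.60370043 0.04600593 0.10083374] 8.4167
```

View pics/w2.png

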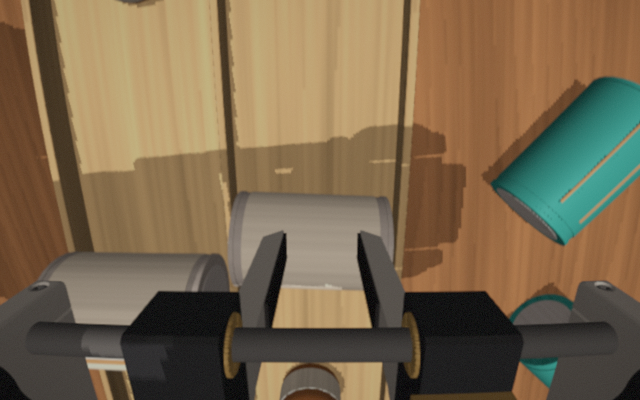

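The tin's corners are at about (240,193), (388,198), (236,285) and (388,288). It is still straight and ahead of the wide tin, whose upper edge is at row 254. I compute both positions.

Run:
```python
from h import *
np.set_printoptions(precision=4,suppress=True)
m=ctrl.camera_model('wrist')
both(m,[(240,193),(388,198),(236,285),(388,288)],[(65,254),(215,254),(50,368),(205,368)])
```

```text
tin world [0.5971 0.0336] yaw -7.893510830709879 len 0.10463720448712414 local [ 0.0619 -0.004 ]
wide world [ 0.4609 -0.0031] yaw -4.447424872777556 len 0.11784626697443207 local [-0.0696 -0.0551]
```

>>> play_rows(linear=[[-0.3,0,-0.3],[0,0,-0.3],[0,0,-0.1],[0,0,-0.1],[0,0,0],[-0.033,-0.3,0],[-0.055,-0.5,0],[-0.055,-0.5,0],[-0.055,-0.5,0],[-0.055,-0.5,0],[-0.055,-0.5,0],[-0.055,-0.5,0],[-0.044,-0.4,0],[-0.022,-0.2,0],[-0.011,-0.1,0],[0,0,0],[0,0,0.4],[0,0,0.4]], angular=[[0,0,0],[0,0,0],[0,0,0],[0,0,0],[0,0,0],[0,0,0],[0,0,0],[0,0,0],[0,0,0],[0,0,0],[0,0,0],[0,0,0],[0,0,0],[0,0,0],[0,0,0],[0,0,0],[0,0,0],[0,0,0]], grip=[0.57,0.57,0.57,0.57,0.57,0.57,0.57,0.57,0.57,0.57,0.57,0.57,0.57,0.57,0.57,0.57,0.57,0.57])

```text
time: 9.92
tool_pos: [0.596, 0.0037, 0.1013]
orientation: [[0.11, 0.994, -0.0], [0.994, -0.11, -0.0], [-0.0, -0.0, -1.0]]
ft_force: [0.1, 0.0, -0.1]
opening: 0.0403
finger_force: 0.0
```

>>> play_rows(linear=[[0.077,0.7,0],[0.077,0.7,0],[0.066,0.6,0],[0,0,-0.3],[0,0,-0.3],[0,0,-0.1],[0,0,-0.1],[0,0,0]], angular=[[0,0,0],[0,0,0],[0,0,0],[0,0,0],[0,0,0],[0,0,0],[0,0,0],[0,0,0]], grip=[0.57,0.57,0.57,0.57,0.57,0.57,0.57,0.57])

```text
time: 10.58
tool_pos: [0.5985, 0.0242, 0.094]
orientation: [[0.11, 0.994, 0.0], [0.994, -0.11, 0.0], [0.0, 0.0, -1.0]]
ft_force: [-1.5, 0.9, 6.4]
opening: 0.0404
finger_force: 3.2
```

>>> play_rows(linear=[[-0.033,-0.3,0],[-0.055,-0.5,0],[-0.055,-0.5,0],[-0.055,-0.5,0],[-0.055,-0.5,0],[-0.055,-0.5,0],[-0.055,-0.5,0],[-0.044,-0.4,0],[-0.022,-0.2,0],[-0.011,-0.1,0],[0,0,0],[0,0,0],[0,0,0.3],[0,0,0.5]], angular=[[0,0,0],[0,0,0],[0,0,0],[0,0,0],[0,0,0],[0,0,0],[0,0,0],[0,0,0],[0,0,0],[0,0,0],[0,0,0],[0,0,0],[0,0,0],[0,0,0]], grip=[0.57,0.57,0.57,0.57,0.57,0.57,0.57,0.57,0.57,0.57,0.57,0.57,0.57,0.57])

```text
time: 11.75
tool_pos: [0.5936, -0.0162, 0.1009]
orientation: [[0.11, 0.994, -0.001], [0.994, -0.11, -0.0], [-0.0, -0.001, -1.0]]
ft_force: [-0.6, -0.5, -0.5]
opening: 0.0406
finger_force: 0.0
```

>>> play_rows(linear=[[0,-0.5,2],[0,-1,2.5],[0,-2,2.5],[-0.8,-2,2.5],[-0.8,-2,2],[-0.8,-2,0],[0,0,0],[0,0,0],[0,0,0]], angular=[[0,0,0],[0,0,0],[0,0,0],[0,0,0],[0,0,0],[0,0,0],[0,0,0],[0,0,0],[0,0,0]], grip=[0.57,0.57,0.57,0.57,0.57,0.57,0.57,0.57,0.57])

```text
time: 12.5
tool_pos: [0.5699, -0.1105, 0.2156]
orientation: [[0.11, 0.994, -0.001], [0.994, -0.11, 0.001], [0.001, -0.001, -1.0]]
ft_force: [0.2, -0.1, -0.2]
opening: 0.0404
finger_force: 0.0
```

Run:
```python
from h import *
im,m=snap('wrist','w3.png');o=ctrl.get_obs();print(o['tool_pos'],o['time'])
```

```text
[ 0.56993286 -0.11012578  0.21543991] 12.55
```

View pics/w3.png

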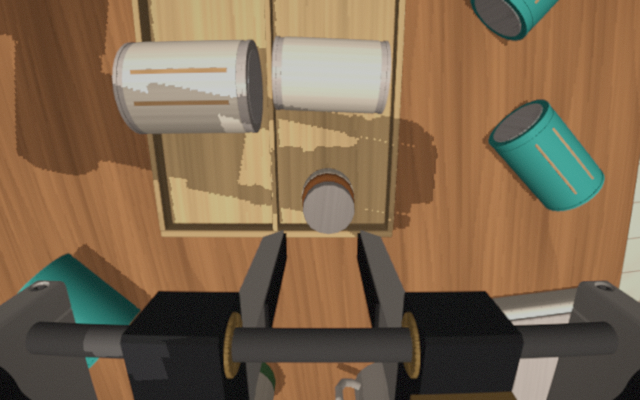

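The slim tin has corners (278,37), (386,41), (276,108) and (384,112). The wide tin has (122,43), (255,41), (125,132) and (257,131). The slim tin's axis is still slightly up-lane of the wide tin's.

Run:
```python
from h import *
np.set_printoptions(precision=4,suppress=True)
m=ctrl.camera_model('wrist')
both(m,[(278,37),(386,41),(276,108),(384,112)],[(122,43),(255,41),(125,132),(257,131)])
a=onz(m,160,233,.032);b=onz(m,394,233,.032);v=b-a;print(m['k1'],'wall yaw',np.degrees(np.arctan2(v[1],v[0])),v)
a=onz(m,272,20,.032);b=onz(m,276,220,.032);v=a-b;print('div yaw',np.degrees(np.arctan2(-v[0],v[1])))
g=cv2.cvtColor(cv2.imread('pics/w3.png'),cv2.COLOR_BGR2Lab).astype(int)
# vertical edges: strongest changes along columns
for c in (150,180,210,235,290,310,330,350,370):
    col=g[:170,c-2:c+3].mean(1); d=np.abs(np.diff(col,axis=0,n=1)).sum(1); k=np.where(d>18)[0]; print(c,[(int(i),int(d[i])) for i in k])
```

```text
tin world [ 0.5906 -0.0089] yaw -8.212859550080463 len 0.10092553154463589 local [ 0.06   -0.0468]
wide world [ 0.4596 -0.0052] yaw -6.659950869655263 len 0.12523236554260306 local [-0.0706 -0.0572]
-0.06122230361541158 wall yaw -6.147079953123834 [ 0.256  -0.0276  0.    ]
div yaw -7.093653618052748
150 [(40, 31), (41, 37), (68, 35), (69, 23), (72, 29), (73, 45), (82, 19), (100, 33), (101, 27), (104, 23), (105, 31)]
180 [(40, 26), (67, 24), (68, 31), (71, 19), (72, 41), (73, 18), (86, 22), (99, 18), (100, 31), (104, 30)]
210 [(39, 27), (66, 29), (67, 34), (71, 35), (72, 37), (99, 31), (100, 27), (103, 19), (104, 34), (132, 19)]
235 [(39, 21), (96, 25), (118, 23)]
290 [(35, 18), (105, 22), (109, 23), (120, 26), (145, 32), (146, 18)]
310 [(36, 22), (109, 18), (124, 21), (150, 35)]
330 [(37, 22), (129, 31), (146, 33)]
350 [(38, 19), (112, 28), (116, 19), (135, 20), (136, 28), (145, 22), (146, 24)]
370 [(112, 25), (113, 27), (119, 23)]
```

>>> play_rows(linear=[[0.35,1.8,0],[0.35,1.8,0],[0.35,1.8,0],[0.4,1.95,0],[0.4,1.9,-1],[0.4,1.9,-2],[0,0,-2],[0,0,-2],[0,0,-2],[0,0,-1.5],[0,0,-0.9],[0,0,0],[0,0,0],[0,0,0]], angular=[[0,0,-0.011],[0,0,-0.011],[0,0,-0.011],[0,0,0],[0,0,0],[0,0,0],[0,0,0],[0,0,0],[0,0,0],[0,0,0],[0,0,0],[0,0,0],[0,0,0],[0,0,0]], grip=[0.57,0.57,0.57,0.57,0.57,0.57,0.57,0.57,0.57,0.57,0.57,0.57,0.57,0.57])

```text
time: 13.72
tool_pos: [0.5934, 0.0008, 0.103]
orientation: [[0.142, 0.99, 0.002], [0.99, -0.142, -0.0], [0.0, 0.002, -1.0]]
ft_force: [0.0, 1.0, -0.3]
opening: 0.0404
finger_force: 0.0
```

>>> play_rows(linear=[[0,0,-0.4],[0,0,-0.2],[0,0,-0.1],[0,0,-0.1],[0,0,-0.1],[0,0,0],[0,0,0]], angular=[[0,0,0],[0,0,0],[0,0,0],[0,0,0],[0,0,0],[0,0,0],[0,0,0]], grip=[0.57,0.57,0.57,0.57,0.57,0.57,0.57])

```text
time: 14.3
tool_pos: [0.5928, 0.0005, 0.0946]
orientation: [[0.143, 0.99, 0.001], [0.99, -0.143, 0.0], [0.0, 0.001, -1.0]]
ft_force: [-2.1, -0.1, 7.1]
opening: 0.0406
finger_force: 3.2
```

>>> play_rows(linear=[[-0.011,-0.1,0],[-0.022,-0.2,0],[-0.033,-0.3,0],[-0.033,-0.3,0],[-0.033,-0.3,0],[-0.033,-0.3,0],[-0.033,-0.3,0],[-0.022,-0.2,0],[-0.011,-0.1,0],[0,0,0],[0,0,0],[0,0,0],[0,0,0.3],[0,0,0.5]], angular=[[0,0,0.007],[0,0,0.007],[0,0,0.007],[0,0,0.008],[0,0,0.008],[0,0,0.008],[0,0,0.007],[0,0,0.007],[0,0,0.007],[0,0,0],[0,0,0],[0,0,0],[0,0,0],[0,0,0]], grip=[0.57,0.57,0.57,0.57,0.57,0.57,0.57,0.57,0.57,0.57,0.57,0.57,0.57,0.57])

```text
time: 15.47
tool_pos: [0.59, -0.0206, 0.1013]
orientation: [[0.077, 0.997, -0.0], [0.997, -0.077, 0.0], [0.0, -0.0, -1.0]]
ft_force: [0.1, -0.4, 0.2]
opening: 0.0404
finger_force: 0.0
```

>>> play_rows(linear=[[0,-0.5,2],[0,-1,2.5],[0,-2,2.5],[-0.8,-2,2.5],[-0.8,-2,2],[-0.8,-2,0],[0,0,0],[0,0,0],[0,0,0]], angular=[[0,0,-0.011],[0,0,-0.011],[0,0,-0.011],[0,0,0],[0,0,0],[0,0,0],[0,0,0],[0,0,0],[0,0,0]], grip=[0.57,0.57,0.57,0.57,0.57,0.57,0.57,0.57,0.57])

```text
time: 16.22
tool_pos: [0.5661, -0.1149, 0.2158]
orientation: [[0.11, 0.994, -0.001], [0.994, -0.11, 0.001], [0.001, -0.001, -1.0]]
ft_force: [-0.1, -0.1, -0.2]
opening: 0.0407
finger_force: 0.0
```

Run:
```python
from h import *
im,m=snap('wrist','w4.png');o=ctrl.get_obs();print(o['tool_pos'],o['time'])
cv2.imwrite('pics/w4c.png',cv2.resize(im[20:220,90:410,::-1],None,fx=2.5,fy=2.5,interpolation=cv2.INTER_CUBIC))
```

```text
[ 0.5661627  -0.11461116  0.21561617] 16.2667
```

View pics/w4c.png

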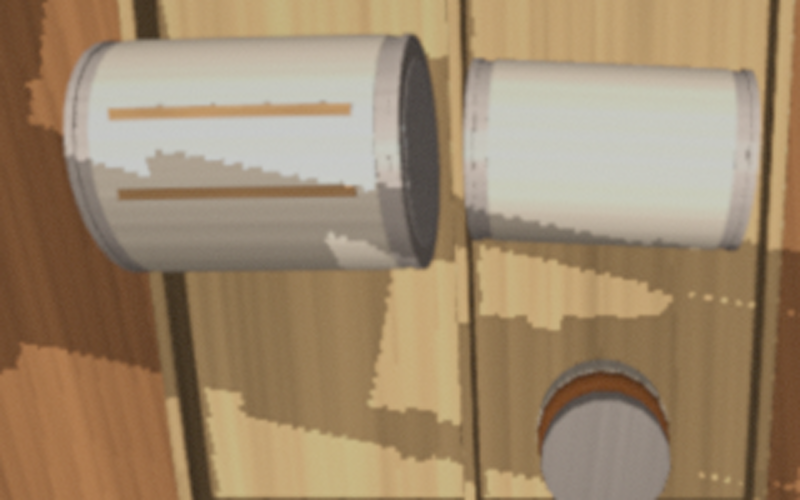

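The tins are now side by side in the crop. The slim one is at (475,59), (752,70), (478,240) and (742,250), and the wide one at (100,43), (412,36), (130,270) and (425,267). The slim tin still looks about 2° skewed.

Run:
```python
from h import *
np.set_printoptions(precision=4,suppress=True)
m=ctrl.camera_model('wrist')
f=lambda L:[(90+u/2.5,20+v/2.5) for u,v in L]
both(m,f([(475,59),(752,70),(478,240),(742,250)]),f([(100,43),(412,36),(130,270),(425,267)]))
# label lines of wide (near top surface) and tin edge rows
w=f([(110,113),(350,107)]);a,b=[onz(m,*p,.093) for p in w];v=b-a;print('wide label yaw',np.degrees(np.arctan2(v[1],v[0])))
a,b=[onz(m,*p,.032) for p in f([(460,0),(475,470)])];v=a-b;print('div',np.degrees(np.arctan2(-v[0],v[1])))
```

```text
tin world [ 0.5896 -0.0203] yaw -8.28565968896173 len 0.10162749683621841 local [ 0.0603 -0.0583]
wide world [ 0.4632 -0.0062] yaw -6.302706762391059 len 0.11397613828506156 local [-0.0669 -0.0578]
wide label yaw -6.072801023640621
div -6.243221719936444
```

>>> play_rows(linear=[[0.35,1.5,0],[0.4,1.6,0],[0.4,1.6,0],[0.4,1.6,0],[0.4,1.6,-1],[0.4,1.55,-2],[0,0,-2],[0,0,-2],[0,0,-2],[0,0,-1.5],[0,0,-0.9],[0,0,0],[0,0,0],[0,0,0]], angular=[[0,0,-0.011],[0,0,-0.011],[0,0,-0.011],[0,0,0],[0,0,0],[0,0,0],[0,0,0],[0,0,0],[0,0,0],[0,0,0],[0,0,0],[0,0,0],[0,0,0],[0,0,0]], grip=[0.25,0.25,0.25,0.25,0.25,0.25,0.25,0.25,0.25,0.25,0.25,0.25,0.25,0.25])

```text
time: 17.43
tool_pos: [0.5906, -0.0208, 0.103]
orientation: [[0.142, 0.99, 0.002], [0.99, -0.142, -0.0], [0.0, 0.002, -1.0]]
ft_force: [0.1, 0.2, 0.3]
opening: 0.0706
finger_force: 0.0
```

>>> play_rows(linear=[[0,0,-0.4],[0,0,-0.2],[0,0,-0.1],[0,0,-0.1],[0,0,-0.1],[0,0,0],[0,0,0]], angular=[[0,0,0],[0,0,0],[0,0,0],[0,0,0],[0,0,0],[0,0,0],[0,0,0]], grip=[0.25,0.25,0.25,0.25,0.25,0.25,0.25])

```text
time: 18.02
tool_pos: [0.5899, -0.0211, 0.0949]
orientation: [[0.143, 0.99, 0.001], [0.99, -0.143, -0.0], [-0.0, 0.001, -1.0]]
ft_force: [-1.6, 0.1, 7.6]
opening: 0.0704
finger_force: 3.8
```

>>> play_rows(linear=[[0,0,-0.1],[0,0,-0.1],[0,0,-0.05],[0,0,0],[0,0,0]], angular=[[0,0,0],[0,0,0],[0,0,0],[0,0,0],[0,0,0]], grip=[0.25,0.25,0.25,0.25,0.25])

```text
time: 18.43
tool_pos: [0.5899, -0.0211, 0.0946]
orientation: [[0.143, 0.99, 0.002], [0.99, -0.143, -0.0], [-0.0, 0.002, -1.0]]
ft_force: [-5.4, 0.9, 19.5]
opening: 0.0706
finger_force: 9.8
```

>>> play_rows(linear=[[0,0,0],[0,0,0],[0,0,0],[0,0,0],[0,0,0],[0,0,0],[0,0,0],[0,0,0]], angular=[[0,0,0.007],[0,0,0.007],[0,0,0.007],[0,0,0.007],[0,0,0.007],[0,0,0.007],[0,0,0],[0,0,0]], grip=[0.25,0.25,0.25,0.25,0.25,0.25,0.25,0.25])

```text
time: 19.1
tool_pos: [0.5903, -0.021, 0.0947]
orientation: [[0.102, 0.995, 0.003], [0.995, -0.102, -0.0], [0.0, 0.003, -1.0]]
ft_force: [-3.9, 0.8, 19.9]
opening: 0.0705
finger_force: 9.5
```

```bash
python3 -c "
from h import *
print(ctrl.get_obs()['wrist_torque'])"
```

```text
[ 0.12812511  1.12733959 -0.29073809]
```

>>> play_rows(linear=[[0,0,0.1],[0,0,0.1],[0,0,0.1],[0,0,0.1],[0,0,0.2],[0,0,0.5],[0,-0.5,2],[0,-1,2.5],[0,-2,2.5],[-0.8,-2,2.5],[-0.8,-2,1],[-0.8,-2,0],[0,0,0],[0,0,0],[0,0,0]], angular=[[0,0,0],[0,0,0],[0,0,0],[0,0,0],[0,0,0],[0,0,0],[0,0,-0.008],[0,0,0],[0,0,0],[0,0,0],[0,0,0],[0,0,0],[0,0,0],[0,0,0],[0,0,0]], grip=[0.25,0.25,0.25,0.25,0.25,0.25,0.25,0.25,0.25,0.25,0.25,0.25,0.25,0.25,0.25])

```text
time: 20.35
tool_pos: [0.5657, -0.1154, 0.2064]
orientation: [[0.109, 0.994, -0.0], [0.994, -0.109, 0.001], [0.001, -0.001, -1.0]]
ft_force: [0.1, -0.2, -0.1]
opening: 0.0704
finger_force: 0.0
```

Run:
```python
from h import *
im,m=snap('wrist','w5.png');o=ctrl.get_obs();print(o['tool_pos'],o['time'])
cv2.imwrite('pics/w5c.png',cv2.resize(im[20:220,90:410,::-1],None,fx=2.5,fy=2.5,interpolation=cv2.INTER_CUBIC))
```

```text
[ 0.56573722 -0.11514421  0.20625357] 20.4
```

View pics/w5c.png

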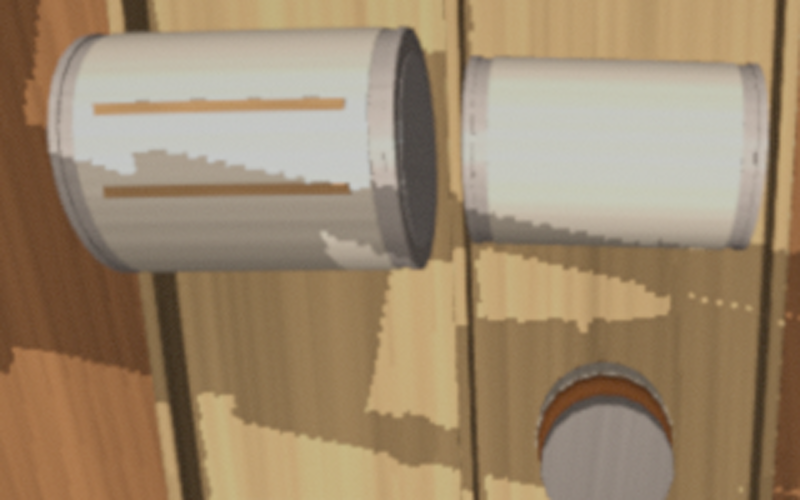

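The slim tin is now nearly straight, at (475,57), (760,64), (475,243) and (752,248). The wide tin is at (85,36), (408,28), (120,270) and (420,267), undisturbed.

Run:
```python
from h import *
np.set_printoptions(precision=4,suppress=True)
m=ctrl.camera_model('wrist')
f=lambda L:[(90+u/2.5,20+v/2.5) for u,v in L]
both(m,f([(475,57),(760,64),(475,243),(752,248)]),f([(85,36),(408,28),(120,270),(420,267)]))
o=ctrl.get_obs();print(o['ft_force'],ctrl.close_job())
```

```text
tin world [ 0.5902 -0.0208] yaw -7.254289491009545 len 0.10254121441607887 local [ 0.0609 -0.0587]
wide world [ 0.4632 -0.0061] yaw -6.213819981856441 len 0.11363079806949798 local [-0.067  -0.0577]
the job is handed in; nothing more can be done
[ 0.3829  0.6382 -0.6872] None
```

I rolled the slim tin along its lane until it lay beside the wide tin, left it at rest, and handed the job in at about 20 s of the 64 s. By the last wrist picture, its middle is about 1 mm off the wide tin's and its axis about 1° off. To take out a 2° skew at the end, I pressed on top of it with about 20 N and twisted it slightly. The wide tin and jar_b looked unmoved; I did not re-check the objects outside that view.

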